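Snap the measuring dipper's hook onto the hanging loop

TASK

Hang the yellow measuring dipper on the steel loop: pick it up by its grip, push its snap hook gently down over the loop's bar until the red gate has flicked shut under the bar, and tug it lightly upwards to check that the gate holds. Then let go and leave it hanging still, without disturbing the spice box, the green jar or the sieve.

Things in the scene. Friction and masses are not known exactly. Their poses are not given: they have to be found in the camera images.
- dipper: Loose yellow measuring dipper, 105-195 g, standing upright at the start. Origin: centre of the cup's underside; z up, handle on its -x side. Cup 60 mm across, 50 high. A flat handle (16 wide, 5 thick, x -34.5 to -29.5 mm) rises from the cup to a snap hook with a grip block on top. Hung freely it leans some degrees.
- grip (a point): Centre of the dipper's yellow grip block, x -21, z 176 mm in the dipper's frame. Block 36 mm along the dipper's x, 14 mm along y, z 152 to 194: take it from above across its 14 mm. It stands on the hook's crown, straight above the mouth.
- mouth (a point): Centre of the hook's mouth, x -21, z 108 mm in the dipper's frame. The hook is an upside-down U in the dipper's xz plane: back = handle's inner face, 8.5 mm to -x; nose (free leg, 5 mm thick) inner face 8.5 mm to +x, its lower end level with this point; throat ends 36 mm above at the crown. Below, 58 mm are open down to the cup's rim. A seated bar's centre is 32 mm above this point.
- gate (a joint): Angle of the hook's red sprung gate: 0 shut (its stop), grows as pushed up into the throat, to 0.95 rad. Gate 18.5 mm long, hinged on the hook's back 4 mm above the mouth; shut it slants up 35 degrees to the nose. A bar pushed in from below folds it up (some 4 to 12 N) until the bar is about 28 mm above the mouth point; then it flicks shut below the bar and bars the way out.
- loop: Loop of 8 mm round dark steel, a level U on two posts. Origin: middle of the bar's centre line. Bar along y, 90 mm long; arms run from its ends along +x to posts 100 mm behind. Free above and below: the hook comes from the -x side, nose above the bar, cup below it, dipper's x and y along the loop's. Bar 188 to 224 mm above the shelf. Contact force of dipper and loop must stay under 25 N.
- sleeve (a point): Centre of one of the loop's two black sleeves, at the post behind the bar's +y end, at bar height. They slide stiffly: pushed down with over about 3 N the loop sinks 8 to 26 mm (differs each time, not measured) to rigid stops before the gate opens fully. Over about 6 N lifts it, at most 30 mm above the stops. It stays where left.
- spice_box: Bystander: closed round brass-coloured spice box, 80 mm across, 46 mm high, origin at the centre of its underside.
- jar: Bystander: closed green glass jar, 68 mm across, 90 mm high, origin at the centre of its underside.
- sieve: Bystander: steel sieve, bowl 100 mm across, 45 mm high, origin at the centre of the bowl's underside, 100 mm handle along +y.
Mind the look-alikes: they are no part of the job. Several things look just like the dipper: the one meant starts farthest to the robot's left.

How it is judged:
On the way, in this order (a step that is already met when the one before it is completed fails the run):
1. the loop's bar pushes the hook's gate open (value of joint gate above 0.25 rad and contact force between dipper and loop above 0.5 N and height (world z) of dipper above 0.02 m), for 0.02 s.
2. the gate has flicked shut with the bar inside the hook (value of joint gate below 0.12 rad and z of loop in the frame of dipper between 0.13 and 0.146 m and x of loop in the frame of dipper between -0.034 and -0.008 m), for 0.05 s.
3. a light upward tug: the shut gate pulls up against the bar with over 1.5 N (value of joint gate below 0.12 rad and z of loop in the frame of dipper between 0.112 and 0.13 m and contact force between dipper and loop above 1.5 N and contact force between the fingers and dipper above 1 N), for 0.05 s.
At the end, for the whole second after the job is handed in: The dipper hangs on the loop: bar in the top of the hook's throat (centre 130 to 146 mm above the cup's underside along the dipper's axis, between back and nose), gate shut (under 0.12 rad), cup at least 20 mm above the shelf, leaning less than 0.45 rad, slower than 50 mm/s, released (all of step 2 and angle between dipper's own z axis and vertical below 0.45 rad and height (world z) of dipper above 0.02 m and linear speed of dipper below 0.05 m/s); the robot touches nothing.
It fails at once if dipper and loop press on each other with more than 25 N (contact force between dipper and loop above 25 N).
It fails at once if the spice box, jar or sieve is moved more than 15 mm (distance of any of spice_box, jar, sieve from where it was at the start of the episode above 0.015 m).
It also fails if it takes over 67 s, if anything falls off the work surface, if the arm or the gripper's body presses on something with over 40 N, if the wrist force passes 120 N, or if a joint passes its speed limit or range.

ROBOT

A 7-joint arm with a two-finger parallel gripper is mounted at the origin on the work surface. World frame = base frame: x ahead of the robot, y to its left, z up, the work surface at z = 0. Lengths are in m, angles in rad, forces in N, time in s.
With the tool pointing down it reaches from about 0.425 to 0.875 m from the base axis. Payload 4.7 kg.
Tool frame: the origin (TCP) lies on the centre line of the jaws, within the pads' length; the fingertips stand 14 mm ahead of it and the grasp point (between the pads) lies 5 mm behind it; z points along the fingers, y is the direction in which the jaws open and shut (so a half turn about z gives the same grasp; the last joint's range is limited). The gripper opens to 87 mm and grips with 3 to 60 N. Pads are 19 mm wide; open, the fingers measure 117 mm over their backs; the gripper's body (75 mm by 190 mm) begins 51 mm behind the grasp point.
Start: joints at [-1.256, 0.321, -0.07, 1.45, 0.023, 1.371, -0.057], TCP at [0.193, 0.621, 0.237] pointing down, gripper open.
Joint ranges: [-2.86, 2.86], [-0.3, 2.09], [-1.38, 1.24], [0.06, 2.45], [-1.56, 4.7], [0.09, 2.05], [-2.69, 2.69]. Speed limits (rad/s): [2.57, 2.57, 3.14, 3.14, 3.14, 3.14, 3.14].

INTERFACE

Orientations are given as a rotation vector (axis times angle).
In Python, from bench import ctrl, optics, models gives the robot as it stands. The module is installed in compiled form; this text tells all that it offers.
- The arm moves only by the tool arm_command, never from a script. Its argument "motion" is a list of rows, each a list of 3 entries, a list of its own where there are three numbers: the shift along the tool's x, y, z in mm, then the turn, a rotation vector about the tool's x, y, z in degrees, then the closure, from 0 (fully open) to 1 (shut). In form: [[[x, y, z], [ax, ay, az], claw], ...]. A call has 1 to 8 rows; each row shifts and turns the commanded pose from where the row before left it, along the tool's axes as they then stand; what a row does not reach is not made up. A row lasts 1/12 s, in which the tool goes at most 41.7 mm and 7.16 degrees, less where a joint would pass 70% of its speed; a pose out of reach is approached as far as the arm can. A call with a gripper value outside its range is refused whole. The fingers move at their own pace and stop on an object; "force" is the grip in N (left out, the last holds). Time passes only in rows, so rows that do not move let the fingers close. It gives the time, the measured TCP pose, the force and the opening at its end, in the units of the state.
- ctrl.get_state(): the state, without advancing time (a new reading comes with each control period).
- optics.get_image(name): name is "scene" or "side" or "wrist"; returns (picture, depth): 384x512x3 uint8, blue, green, red; 384x512 float32, m along the optical axis (not along the pixel's ray), 0 where there is no reading.
- optics.camera_model(name): a dict with "fovy" (degrees; the focal length in pixels is half the picture's height over the tangent of half this angle, whatever the lens; pixels are square), "cx", "cy" (the principal point, pixels), "rvec" (rotation vector, rad) and "tvec" (3), from world to camera coordinates, as OpenCV has them; the wrist camera has in their place "mount" (4x4, takes a point from camera to tool coordinates, whose origin is the TCP and whose axes are the flange's). Camera axes: x right, y down, z forward; pixel columns grow to the right and rows downward; lengths in m; the calibration is good to about 2 mm. A picture is of the moment at which its call begins: read the wrist's pose just before it. camera_model takes no time and is no camera call.
- ctrl.close_job(): hands the job in, once; it reports no verdict.
Trained networks look in the newest picture that a camera, given by its name, has taken for a name from the list of things; names that differ only in an ending like _2 or _b are one class to them, and where a whole thing is asked for, a point or a joint stands for the part that bears it (a point fixed in the world has none). Each returns a list of dicts, best first, with "conf" (0 to 1); they miss things now and then, are a little off and sometimes report something else, mostly with a low value. They report only what shows in the picture. A call takes as long as a camera call. They do not tell look-alikes from the thing itself.
- models.search_frame(camera, target): "location" ([x, y, z] in m, in the coordinates of the camera as it stood for that picture, good to about 4 mm: the middle of the surface that is visible of it).
- models.silhouettes(camera, target): "pixels" (384x512 bool, what is visible of it).
The state is a dict: "time": time; "joint_positions": joint angles; "qd": joint speeds; "joint_torque": joint torques, N m; "position": TCP position; "tool_rot": TCP orientation; "ft_force": force on the tool from outside, world axes, zero at the start; "torque": the same for the moment, N m; "grip_width": opening from 0.0 (shut) to 1.0 (fully open).
Only numpy, scipy, OpenCV 4.12 (cv2) and the standard library are available. Lean on these libraries where they do the work, as an engineer would, in place of code of your own. Each camera call takes 0.05 s, during which the arm holds its last target.

## Working session

There is one attempt and no reset: what is moved stays moved. The work goes in short steps, Python scripts to look and compute and a tool call to move; the robot and the scene stay as the last step left them, time stands still between calls to the robot, and variables do not carry over. Pictures are saved under pics/ and viewed, and the job is handed in when it is done.

Besides the shell and the picture viewer there is one more tool, called as name(argument=value, ...), one argument or row to a line, values as JSON. arm_command: Moves the arm, as the interface text tells. Its arguments: {"type":"object","properties":{"motion":{"type":"array","items":{"type":"array"}},"force":{"type":"number"}},"required":["motion"]}

```bash
mkdir -p pics; cat > h.py <<'E'
import numpy as np, cv2
from bench import ctrl, optics, models
from scipy.spatial.transform import Rotation as R
def K(m):
    f=192/np.tan(np.radians(m["fovy"])/2); return f,m["cx"],m["cy"]
def cam2world(name, st=None):
    m=optics.camera_model(name)
    if name=="wrist":
        M=np.array(m["mount"]); T=np.eye(4)
        T[:3,:3]=R.from_rotvec(st["tool_rot"]).as_matrix(); T[:3,3]=st["position"]
        return T@M
    T=np.eye(4); T[:3,:3]=R.from_rotvec(np.ravel(m["rvec"])).as_matrix(); T[:3,3]=np.ravel(m["tvec"])
    return np.linalg.inv(T)
def cloud(name,d,st=None):
    f,cx,cy=K(optics.camera_model(name)); v,u=np.mgrid[:384,:512]
    P=np.stack([(u-cx)/f*d,(v-cy)/f*d,d],-1); T=cam2world(name,st)
    W=P@T[:3,:3].T+T[:3,3]; W[d<=0]=np.nan; return W
def proj(name,p,st=None):
    T=np.linalg.inv(cam2world(name,st)); q=T[:3,:3]@np.array(p)+T[:3,3]
    f,cx,cy=K(optics.camera_model(name)); return q[0]/q[2]*f+cx,q[1]/q[2]*f+cy
E
python3 - <<'E'
from h import *
st=ctrl.get_state(); print(st)
for n in ["scene","side","wrist"]:
    s=ctrl.get_state(); p,d=optics.get_image(n); cv2.imwrite(f"pics/{n}0.png",p); np.savez(f"{n}0.npz",p=p,d=d,pos=s["position"],rot=s["tool_rot"])
    m=optics.camera_model(n); print(n,m)
E
```

```text
{'time': 0.0, 'joint_positions': array([-1.25587624,  0.32180911, -0.0700793 ,  1.45169458,  0.0226168 ,
        1.37080089, -0.05690784]), 'qd': array([-0.00135641, -0.00042388,  0.00075948, -0.00028206, -0.0012517 ,
       -0.00047474,  0.00060824]), 'joint_torque': array([ 2.94457623e-04, -4.91282487e+01, -4.03881753e-01, -3.12533391e+01,
       -6.40847068e-02,  4.36048291e-02,  1.55431999e-04]), 'position': array([0.19249365, 0.62028005, 0.23546065]), 'tool_rot': array([-4.70688389e-01, -3.10595761e+00,  3.01175484e-03]), 'ft_force': array([-0.40854917,  0.19187727,  0.17124057]), 'torque': array([-0.00646925,  0.01055733, -0.02548425]), 'grip_width': 0.998562293677123}
scene {'fovy': 44.75196593825959, 'cx': 258.2231660747401, 'cy': 194.62653291318375, 'rvec': array([ 2.05839206,  0.62052993, -0.36335289]), 'tvec': array([-0.53803608, -0.02222783,  1.61299398])}
side {'fovy': 54.482662698355675, 'cx': 258.6724114424093, 'cy': 186.08810439911457, 'rvec': array([ 0.50066855, -2.80768712,  1.013919  ]), 'tvec': array([0.56892474, 0.16702095, 0.97253701])}
wrist {'fovy': 69.5482643125332, 'cx': 253.8950378804221, 'cy': 188.59834467961522, 'mount': array([[ 1.03981553e-03, -9.56950771e-01, -2.90248411e-01,
         8.04193190e-02],
       [ 9.99999434e-01,  1.06000182e-03,  8.76675746e-05,
        -1.27407603e-04],
       [ 2.23770292e-04, -2.90248338e-01,  9.56951332e-01,
        -1.46734588e-01],
       [ 0.00000000e+00,  0.00000000e+00,  0.00000000e+00,
         1.00000000e+00]])}
```

View pics/scene0.png

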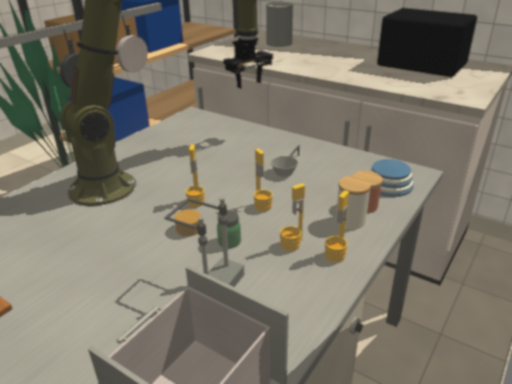

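View pics/side0.png

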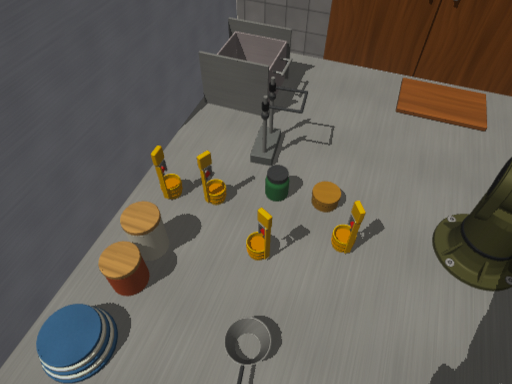

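View pics/wrist0.png

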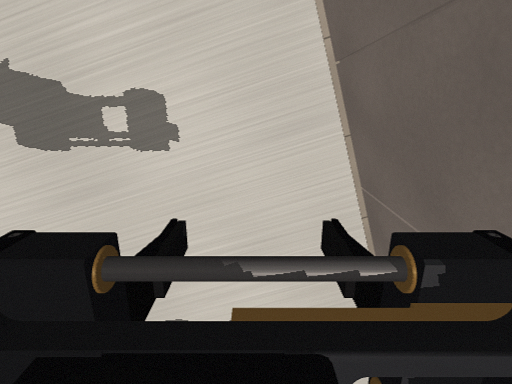

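Scene shows four yellow dippers, at scene pixels (194,175), (262,180), (296,217) and (340,228), and the loop in front of them. Next I'll measure each one's world position.

```bash
python3 - <<'E'
from h import *
for n in ["scene","side"]:
    z=np.load(f"{n}0.npz"); p,d=z["p"],z["d"]; W=cloud(n,d)
    hsv=cv2.cvtColor(p,cv2.COLOR_BGR2HSV)
    m=((hsv[...,0]>17)&(hsv[...,0]<30)&(hsv[...,1]>170)&(hsv[...,2]>120)).astype(np.uint8)
    m=cv2.morphologyEx(m,cv2.MORPH_CLOSE,np.ones((7,3)))
    k,l,s,c=cv2.connectedComponentsWithStats(m)
    for i in range(1,k):
        if s[i,4]>80:
            q=W[(l==i)&np.isfinite(W[...,0])]
            g=q[q[:,2]>.155]; cu=q[(q[:,2]<.06)]
            print(n,c[i].round(),s[i,4],"grip",np.median(g,0).round(3) if len(g) else None,"cup",np.median(cu,0).round(3) if len(cu) else None,"zmax",np.nanpercentile(q[:,2],98).round(3))
    for t in ["dipper","loop","sleeve","spice_box","jar","sieve"]:
        T=cam2world(n)
        for r in models.search_frame(n,t):
            print(n,t,round(r["conf"],2),(T[:3,:3]@r["location"]+T[:3,3]).round(3))
print(ctrl.get_state()["time"])
E
```

```text
scene [290. 234.] 111 grip None cup [0.702 0.077 0.038] zmax 0.052
scene [336. 246.] 101 grip None cup [0.837 0.101 0.038] zmax 0.054
scene dipper 0.91 [0.529 0.205 0.047]
scene dipper 0.91 [0.332 0.109 0.051]
scene dipper 0.84 [0.724 0.085 0.051]
scene loop 0.96 [ 0.597 -0.192  0.21 ]
scene loop 0.62 [0.526 0.199 0.05 ]
scene sleeve 0.96 [ 0.599 -0.192  0.209]
scene spice_box 0.96 [ 0.419 -0.034  0.047]
scene jar 0.62 [ 0.571 -0.014  0.06 ]
scene sieve 0.85 [0.464 0.448 0.034]
side [165. 176.] 463 grip [0.834 0.137 0.192] cup [0.836 0.096 0.036] zmax 0.194
side [211. 183.] 500 grip [0.72  0.106 0.192] cup [0.711 0.077 0.036] zmax 0.195
side [326. 192.] 480 grip None cup [ 0.411 -0.015  0.045] zmax 0.048
side [346. 229.] 640 grip [0.327 0.126 0.188] cup [0.343 0.108 0.034] zmax 0.194
side [258. 237.] 630 grip [0.516 0.216 0.19 ] cup [0.54  0.208 0.035] zmax 0.194
side dipper 0.95 [0.829 0.126 0.052]
side dipper 0.79 [0.329 0.128 0.046]
side dipper 0.69 [0.523 0.215 0.047]
side dipper 0.69 [0.712 0.096 0.048]
side loop 0.59 [ 0.592 -0.159  0.209]
side sleeve 0.92 [ 0.592 -0.166  0.212]
side spice_box 0.8 [0.411 0.002 0.046]
side jar 0.83 [0.549 0.02  0.064]
side jar 0.61 [ 0.593 -0.162  0.208]
side sieve 0.83 [0.474 0.429 0.019]
0.75
```

```bash
python3 - <<'E'
from h import *
a=np.load("scene0.npz")["p"]; b=np.load("side0.npz")["p"]
cv2.imwrite("pics/c1.png",cv2.resize(a[130:300,140:300],None,fx=4,fy=3.5,interpolation=cv2.INTER_CUBIC)[:600])
cv2.imwrite("pics/c2.png",cv2.resize(b[60:270,220:380],None,fx=2.85,fy=2.85,interpolation=cv2.INTER_CUBIC))
E
```

```text
(no output)
```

View pics/c1.png

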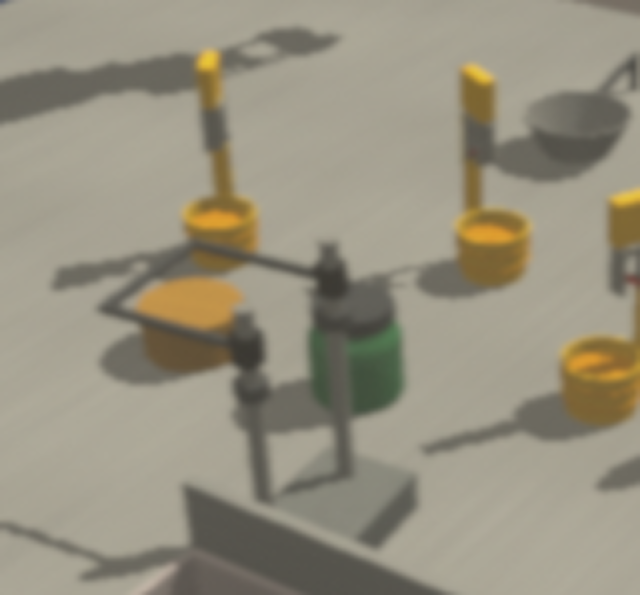

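View pics/c2.png

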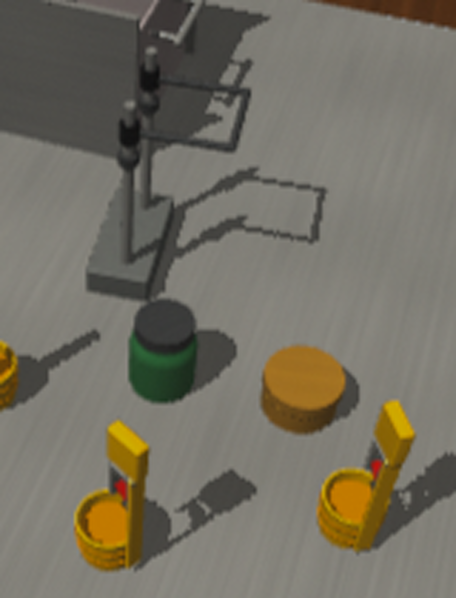

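Candidates by scene pixel, with world y: (194,175) y≈0.11, (262,180) y≈0.21, (296,217) y≈0.08, (340,228) y≈0.10. The one meant is (262,180), which is side (258,237), because it has the largest y. The crops confirm that it's a yellow dipper with a red gate. The loop's bar runs between scene (166,217) and (187,200). Now the exact poses.

```bash
python3 - <<'E'
from h import *
for n in ["scene","side"]:
    z=np.load(f"{n}0.npz"); p,d=z["p"],z["d"]; W=cloud(n,d)
    # target dipper
    hsv=cv2.cvtColor(p,cv2.COLOR_BGR2HSV)
    ok=np.isfinite(W[...,0])&(abs(W[...,0]-.53)<.07)&(abs(W[...,1]-.21)<.07)
    top=W[ok&(W[...,2]>.188)]; print(n,"top",len(top),top.mean(0).round(4), top.min(0).round(3),top.max(0).round(3))
    if len(top)>5:
        r=cv2.minAreaRect((top[:,:2]*1000).astype(np.float32)); print(r)
    rim=W[ok&(W[...,2]>.043)&(W[...,2]<.056)]
    (c,rad)=cv2.minEnclosingCircle((rim[:,:2]*1000).astype(np.float32)); print("rim",c,rad)
    # loop
    ok=np.isfinite(W[...,0])&(W[...,0]>.42)&(W[...,0]<.68)&(W[...,1]>-.33)&(W[...,1]<-.05)&(W[...,2]>.17)&(W[...,2]<.27)
    q=W[ok]; v,u=np.nonzero(ok)
    print("loop",len(q))
    idx=np.argsort(q[:,0])
    for i in idx[::max(1,len(q)//40)]: print(u[i],v[i],q[i].round(3))
E
```

```text
scene top 42 [0.5178 0.2049 0.1935] [0.494 0.193 0.188] [0.533 0.221 0.198]
((514.0945434570312, 208.84518432617188), (16.473018646240234, 41.680137634277344), 59.22187042236328)
rim (533.4299926757812, 200.56092834472656) 34.15286636352539
loop 723
183 201 [ 0.53  -0.148  0.211]
186 201 [ 0.536 -0.143  0.211]
175 208 [ 0.537 -0.184  0.214]
169 213 [ 0.539 -0.207  0.213]
176 208 [ 0.541 -0.184  0.215]
166 216 [ 0.542 -0.22   0.214]
172 214 [ 0.546 -0.204  0.211]
169 218 [ 0.553 -0.222  0.213]
197 203 [ 0.56  -0.131  0.207]
200 201 [ 0.567 -0.128  0.214]
177 221 [ 0.574 -0.218  0.21 ]
179 223 [ 0.581 -0.22   0.208]
207 206 [ 0.589 -0.128  0.207]
210 205 [ 0.596 -0.125  0.211]
186 224 [ 0.603 -0.22   0.214]
215 205 [ 0.61  -0.122  0.214]
217 206 [ 0.617 -0.124  0.214]
219 220 [ 0.623 -0.127  0.178]
219 209 [ 0.628 -0.13   0.213]
220 206 [ 0.63  -0.127  0.221]
220 211 [ 0.631 -0.131  0.209]
224 198 [ 0.633 -0.115  0.238]
222 207 [ 0.634 -0.125  0.218]
222 201 [ 0.635 -0.125  0.236]
224 200 [ 0.636 -0.119  0.236]
227 217 [ 0.637 -0.113  0.183]
200 216 [ 0.638 -0.208  0.242]
225 206 [ 0.6
[... 1223 characters left out ...]
9 87 [ 0.621 -0.209  0.21 ]
268 103 [ 0.624 -0.119  0.219]
266 117 [ 0.625 -0.11   0.176]
267 100 [ 0.626 -0.118  0.229]
265 119 [ 0.627 -0.108  0.17 ]
265 110 [ 0.628 -0.109  0.201]
265 114 [ 0.63  -0.114  0.183]
264 118 [ 0.631 -0.109  0.173]
264 105 [ 0.632 -0.11   0.217]
264 98 [ 0.633 -0.112  0.238]
263 111 [ 0.634 -0.108  0.197]
263 109 [ 0.635 -0.11   0.202]
273 92 [ 0.636 -0.199  0.196]
274 94 [ 0.637 -0.212  0.18 ]
274 83 [ 0.637 -0.21   0.22 ]
262 107 [ 0.638 -0.111  0.207]
273 78 [ 0.639 -0.203  0.24 ]
271 99 [ 0.64  -0.196  0.173]
261 114 [ 0.641 -0.113  0.18 ]
261 113 [ 0.642 -0.116  0.181]
270 96 [ 0.644 -0.199  0.18 ]
270 85 [ 0.646 -0.201  0.216]
269 95 [ 0.649 -0.205  0.178]
```

```bash
cat >> h.py <<'E'
def plan(pos,yaw=None):
    "print shift in current tool axes mm, and turn about tool z deg so dipper-x yaw (tool y - 90deg) = yaw deg"
    s=ctrl.get_state(); Rm=R.from_rotvec(s["tool_rot"]).as_matrix()
    sh=Rm.T@(np.array(pos)-s["position"])*1000
    cur=np.degrees(np.arctan2(Rm[1,1],Rm[0,1]))-90
    print("pos",s["position"].round(4),"yaw",cur.round(2),"tilt",Rm[:,2].round(4),"shift",sh.round(1), "len",np.linalg.norm(sh).round(1))
    if yaw is not None:
        # level tool with desired yaw
        c,sn=np.cos(np.radians(yaw)),np.sin(np.radians(yaw))
        T=np.array([[-c,-sn,0],[-sn,c,0],[0,0,-1]]).T
        print("turn deg",np.degrees(R.from_matrix(Rm.T@T).as_rotvec()).round(2))
E
python3 -c "
from h import *
plan([.50,.22,.37],-27)"
```

```text
pos [0.1926 0.6208 0.2366] yaw -17.23 tilt [ 1.e-04  0.e+00 -1.e+00] shift [-412.3 -291.7 -133.4] len 522.4
turn deg [0.01 0.01 9.77]
```

arm_command(
  motion=[
    [[-29, -20, -15], [0, 0, 1], 0],
    [[-29, -20, -15], [0, 0, 1], 0],
    [[-29, -20, -15], [0, 0, 1], 0],
    [[-29, -20, -15], [0, 0, 1], 0],
    [[-29, -20, -15], [0, 0, 1], 0],
    [[-29, -20, -15], [0, 0, 1], 0],
    [[-29, -20, -15], [0, 0, 1], 0],
    [[-29, -20, -15], [0, 0, 1], 0],
  ],
)

```text
time: 1.42
position: [0.3536, 0.3875, 0.3575]
tool_rot: [0.688, 3.065, 0.001]
ft_force: [0.6, -0.3, 0.7]
grip_width: 1.002
```

```bash
python3 -c "
from h import *
plan([.50,.22,.37],-27)"
```

```text
pos [0.3536 0.3875 0.3575] yaw -25.29 tilt [ 4.e-04  7.e-04 -1.e+00] shift [-204.   -88.9  -12.5] len 222.8
turn deg [0.04 0.   1.71]
```

arm_command(
  motion=[
    [[-34, -15, -2], [0, 0, 1.7], 0],
    [[-34, -15, -2], [0, 0, 0], 0],
    [[-34, -15, -2], [0, 0, 0], 0],
    [[-34, -15, -2], [0, 0, 0], 0],
    [[-34, -15, -2], [0, 0, 0], 0],
    [[-34, -14, -2], [0, 0, 0], 0],
    [[0, 0, 0], [0, 0, 0], 0],
    [[0, 0, 0], [0, 0, 0], 0],
  ],
)

```text
time: 2.08
position: [0.4966, 0.2156, 0.3688]
tool_rot: [0.74, 3.052, 0.0]
ft_force: [-0.2, 0.8, 0.4]
grip_width: 1.001
```

```bash
python3 - <<'E'
from h import *
s=ctrl.get_state(); p,d=optics.get_image("wrist"); cv2.imwrite("pics/w1.png",p); np.savez("w1.npz",p=p,d=d,pos=s["position"],rot=s["tool_rot"])
W=cloud("wrist",d,s); plan([.51,.21,.3],-27)
ok=np.isfinite(W[...,0])&(abs(W[...,0]-.53)<.07)&(abs(W[...,1]-.21)<.07)
top=W[ok&(W[...,2]>.189)&(W[...,2]<.2)]; print(len(top),top.mean(0))
print(cv2.minAreaRect((top[:,:2]*1000).astype(np.float32)))
E
```

```text
pos [0.4954 0.2178 0.3686] yaw -27.03 tilt [-1.e-04  7.e-04 -1.e+00] shift [-16.6  -0.4  68.6] len 70.6
turn deg [ 0.03 -0.02 -0.03]
301 [0.51360475 0.20964031 0.19215366]
((513.9729614257812, 209.39002990722656), (12.424471855163574, 34.65032196044922), 63.18516159057617)
```

View pics/w1.png

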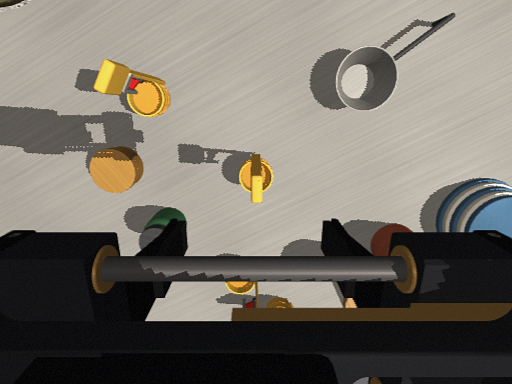

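The wrist view shows the target's grip block at (256,178), lined up with the jaws; the sieve at (367,78) and the jar at (165,222) are clear.

```bash
python3 -c "
from h import *
plan([.514,.2095,.172],-26.9)"
```

```text
pos [0.4954 0.2178 0.3686] yaw -27.03 tilt [-1.e-04  7.e-04 -1.e+00] shift [-20.5   0.9 196.6] len 197.7
turn deg [ 0.03 -0.02 -0.13]
```

arm_command(
  motion=[
    [[-20.5, 1, 30], [0, 0, 0], 0],
    [[0, 0, 35], [0, 0, 0], 0],
    [[0, 0, 35], [0, 0, 0], 0],
    [[0, 0, 15], [0, 0, 0], 0],
    [[0, 0, 0], [0, 0, 0], 0],
    [[0, 0, 0], [0, 0, 0], 0],
  ],
)

```text
time: 2.63
position: [0.5128, 0.2113, 0.2533]
tool_rot: [-0.727, -3.055, 0.001]
ft_force: [-0.3, 0.5, 0.6]
grip_width: 1.003
```

```bash
python3 - <<'E'
from h import *
s=ctrl.get_state(); p,d=optics.get_image("wrist"); cv2.imwrite("pics/w2.png",p)
W=cloud("wrist",d,s); 
ok=np.isfinite(W[...,0])&(abs(W[...,0]-.53)<.07)&(abs(W[...,1]-.21)<.07)
top=W[ok&(W[...,2]>.189)&(W[...,2]<.2)]; print(len(top),top.mean(0))
print(cv2.minAreaRect((top[:,:2]*1000).astype(np.float32)))
plan([.514,.2095,.172],-26.9)
E
```

```text
690 [0.51335973 0.20992621 0.19208638]
((514.272216796875, 209.61570739746094), (13.264723777770996, 36.00776672363281), 62.92267990112305)
pos [0.5138 0.2113 0.2548] yaw -26.81 tilt [ 0.0012  0.0011 -1.    ] shift [-0.9 -1.7 82.8] len 82.8
turn deg [0.08 0.03 0.09]
```

View pics/w2.png

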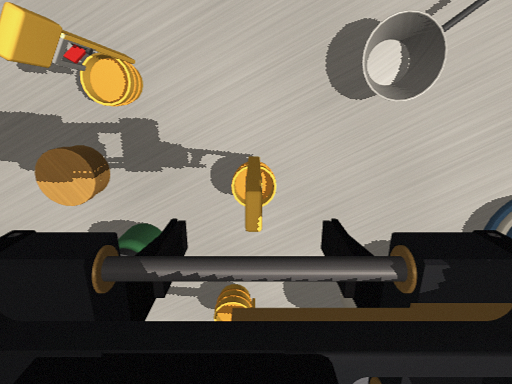

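The block sits at (254,210), between the jaws. I'll go down and grip.

arm_command(
  motion=[
    [[0, -1, 30], [0, 0, 0], 0],
    [[0, 0, 25], [0, 0, 0], 0],
    [[0, 0, 15], [0, 0, 0], 0],
    [[0, 0, 11], [0, 0, 0], 0],
    [[0, 0, 0], [0, 0, 0], 0.5],
    [[0, 0, 0], [0, 0, 0], 0.8],
    [[0, 0, 0], [0, 0, 0], 1],
    [[0, 0, 0], [0, 0, 0], 1],
  ],
  force=30,
)

```text
time: 3.35
position: [0.5146, 0.2095, 0.1744]
tool_rot: [0.731, 3.053, 0.004]
ft_force: [0.0, -0.6, -0.2]
grip_width: 0.783
```

arm_command(
  motion=[
    [[0, 0, 0], [0, 0, 0], 1],
    [[0, 0, 0], [0, 0, 0], 1],
    [[0, 0, 0], [0, 0, 0], 1],
    [[0, 0, 0], [0, 0, 0], 1],
  ],
)

```text
time: 3.68
position: [0.5136, 0.209, 0.1728]
tool_rot: [0.732, 3.055, 0.001]
ft_force: [-1.3, -0.2, -0.2]
grip_width: 0.479
```

arm_command(
  motion=[
    [[0, 0, 0], [0, 0, 0], 1],
    [[0, 0, 0], [0, 0, 0], 1],
    [[0, 0, 0], [0, 0, 0], 1],
    [[0, 0, 0], [0, 0, 0], 1],
    [[0, 0, 0], [0, 0, 0], 1],
    [[0, 0, 0], [0, 0, 0], 1],
    [[0, 0, 0], [0, 0, 0], 1],
    [[0, 0, 0], [0, 0, 0], 1],
  ],
)

```text
time: 4.35
position: [0.5134, 0.2088, 0.1725]
tool_rot: [-0.732, -3.055, 0.0]
ft_force: [-1.0, -0.3, -1.0]
grip_width: 0.157
```

arm_command(
  motion=[
    [[0, 0, 0], [0, 0, 0], 1],
    [[0, 0, -10], [0, 0, 0], 1],
    [[0, 0, -20], [0, 0, 0], 1],
    [[0, 0, -25], [0, 0, 0], 1],
    [[0, 0, -25], [0, 0, 0], 1],
    [[0, 0, -25], [0, 0, 0], 1],
    [[0, 0, -25], [0, 0, 0], 1],
    [[0, 0, 0], [0, 0, 0], 1],
  ],
)

```text
time: 5.02
position: [0.5158, 0.2097, 0.3091]
tool_rot: [0.73, 3.048, 0.011]
ft_force: [1.3, 0.3, -0.5]
grip_width: 0.158
```

```bash
python3 - <<'E'
from h import *
print(ctrl.get_state()["grip_width"],ctrl.get_state()["ft_force"])
p,d=optics.get_image("side"); cv2.imwrite("pics/s2.png",p)
plan([.42,-.13,.31],8)
E
```

```text
0.158441155172146 [ 1.30153048  0.258304   -0.46514945]
pos [0.515  0.2094 0.3063] yaw -26.94 tilt [ 0.0057  0.0032 -1.    ] shift [ -69.1 -345.6   -5.3] len 352.4
turn deg [  0.24   0.3  -34.94]
```

View pics/s2.png

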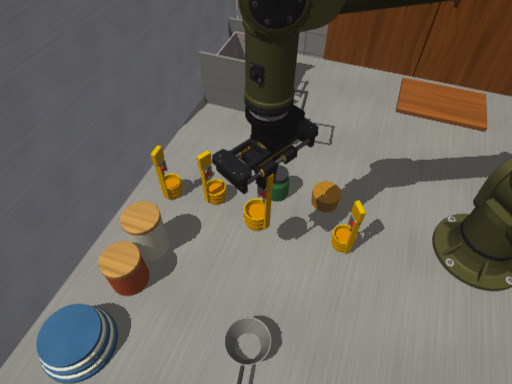

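arm_command(
  motion=[
    [[0, 0, 0], [0, 0, -5], 1],
    [[0, 0, 0], [0, 0, -6], 1],
    [[0, 0, 0], [0, 0, -6], 1],
    [[0, 0, 0], [0, 0, -6], 1],
    [[0, 0, 0], [0, 0, -6], 1],
    [[0, 0, 0], [0, 0, -6], 1],
    [[0, 0, 0], [0, 0, 0], 1],
    [[0, 0, 0], [0, 0, 0], 1],
  ],
)

```text
time: 5.73
position: [0.5131, 0.2087, 0.3017]
tool_rot: [0.216, -3.133, 0.001]
ft_force: [-0.5, 0.0, -1.6]
grip_width: 0.157
```

```bash
python3 - <<'E'
from h import *
plan([.43,-.165,.31],8)
E
```

```text
pos [0.5131 0.2087 0.3017] yaw 7.89 tilt [-1.4e-03 -7.0e-04 -1.0e+00] shift [ 133.6 -358.7   -7.9] len 382.9
turn deg [-0.03 -0.08 -0.11]
```

arm_command(
  motion=[
    [[5, -14, -4], [0, 0, 0], 1],
    [[10, -27, -4], [0, 0, 0], 1],
    [[11, -30, 0], [0, 0, 0], 1],
    [[11, -30, 0], [0, 0, 0], 1],
    [[11, -30, 0], [0, 0, 0], 1],
    [[11, -30, 0], [0, 0, 0], 1],
    [[11, -30, 0], [0, 0, 0], 1],
    [[11, -30, 0], [0, 0, 0], 1],
  ],
)

```text
time: 6.4
position: [0.4631, -0.0239, 0.3107]
tool_rot: [-0.216, 3.134, 0.001]
ft_force: [0.4, 0.2, -0.3]
grip_width: 0.153
```

arm_command(
  motion=[
    [[12, -33, 0], [0, 0, 0], 1],
    [[12, -33, 0], [0, 0, 0], 1],
    [[12, -30, 0], [0, 0, 0], 1],
    [[10, -27, 0], [0, 0, 0], 1],
    [[7, -14, 0], [0, 0, 0], 1],
    [[0, 0, 0], [0, 0, 0], 1],
    [[0, 0, 0], [0, 0, 0], 1],
    [[0, 0, 0], [0, 0, 0], 1],
  ],
)

```text
time: 7.07
position: [0.4309, -0.1637, 0.3105]
tool_rot: [-0.22, 3.134, 0.002]
ft_force: [0.1, -0.3, -1.2]
grip_width: 0.155
```

```bash
python3 - <<'E'
from h import *
plan([.43,-.165,.31],8)
for n in ["wrist","side","scene"]:
    s=ctrl.get_state(); p,d=optics.get_image(n); cv2.imwrite(f"pics/{n}3.png",p); np.savez(f"{n}3.npz",p=p,d=d,pos=s["position"],rot=s["tool_rot"])
    W=cloud(n,d,s)
    ok=np.isfinite(W[...,0])&(W[...,0]>.50)&(W[...,0]<.7)&(W[...,1]>-.33)&(W[...,1]<-.05)&(W[...,2]>.19)&(W[...,2]<.225)
    q=W[ok]; print(n,len(q))
    bar=q[q[:,0]<.55]
    print(np.histogram(q[:,0],bins=np.arange(.5,.7,.01))[0])
    for lo in np.arange(-.24,-.10,.01):
        b=bar[(bar[:,1]>=lo)&(bar[:,1]<lo+.01)]
        if len(b): print(round(lo+.005,3),len(b),np.median(b,0).round(4))
    arms=q[(q[:,0]>.555)&(q[:,0]<.62)]
    for a in (arms[arms[:,1]<-.165],arms[arms[:,1]>=-.165]):
        if len(a)>3: 
            f=np.polyfit(a[:,0],a[:,1],1); print("arm",len(a),a.mean(0).round(4),"yaw",np.degrees(np.arctan(f[0])).round(2))
E
```

```text
pos [ 0.4309 -0.1637  0.3105] yaw 8.05 tilt [ 2.0e-04  1.1e-03 -1.0e+00] shift [ 1.  -1.1  0.5] len 1.6
turn deg [0.06 0.02 0.05]
wrist 89
[ 0  0  0 11 42 36  0  0  0  0  0  0  0  0  0  0  0  0  0]
-0.165 3 [ 0.5371 -0.1631  0.209 ]
-0.135 30 [ 0.5439 -0.1326  0.2093]
-0.125 20 [ 0.5464 -0.1281  0.21  ]
arm 5 [ 0.556  -0.1307  0.2078] yaw -23.49
side 383
[ 0  0  0 55 30 22 21 21 22 22 20 22 45 64 28  1  0  0  0]
-0.225 2 [ 0.5428 -0.2208  0.2088]
-0.215 10 [ 0.5438 -0.2139  0.2092]
-0.205 4 [ 0.5411 -0.2043  0.2097]
-0.195 6 [ 0.5388 -0.1946  0.2094]
-0.185 7 [ 0.5393 -0.1864  0.2099]
-0.175 7 [ 0.5367 -0.1754  0.2101]
-0.165 5 [ 0.5369 -0.1668  0.2097]
-0.155 7 [ 0.5359 -0.1574  0.2095]
-0.145 8 [ 0.5342 -0.1467  0.2095]
-0.135 8 [ 0.533  -0.1319  0.209 ]
-0.125 21 [ 0.5401 -0.1261  0.2083]
arm 65 [ 0.5878 -0.2111  0.2081] yaw 6.22
arm 73 [ 0.5881 -0.1205  0.2085] yaw 7.14
scene 534
[ 0  0  0 67 52 24 27 23 25 24 28 24 28 86 83 16  0  0  0]
-0.225 9 [ 0.5454 -0.2226  0.2104]
-0.215 9 [ 0.5425 -0.2135  0.2118]
-0.205 12 [ 0.5424 -0.2059  0.2109]
-0.195 12 [ 0.5409 -0.1952  0.2112]
-0.185 12 [ 0.5396 -0.1826  0.2113]
-0.175 10 [ 0.5382 -0.1743  0.2125]
-0.165 8 [ 0.5376 -0.1645  0.2113]
-0.155 13 [ 0.5366 -0.1557  0.2114]
-0.145 9 [ 0.5348 -0.1441  0.2115]
-0.135 22 [ 0.54   -0.1337  0.2118]
-0.125 3 [ 0.5465 -0.1298  0.2115]
arm 83 [ 0.588  -0.2177  0.2112] yaw 5.81
arm 80 [ 0.5876 -0.1274  0.2111] yaw 6.39
```

View pics/wrist3.png

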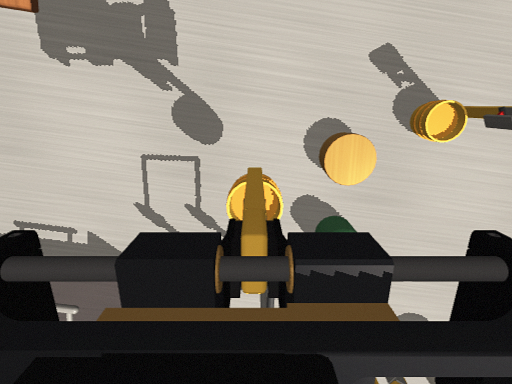

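View pics/side3.png

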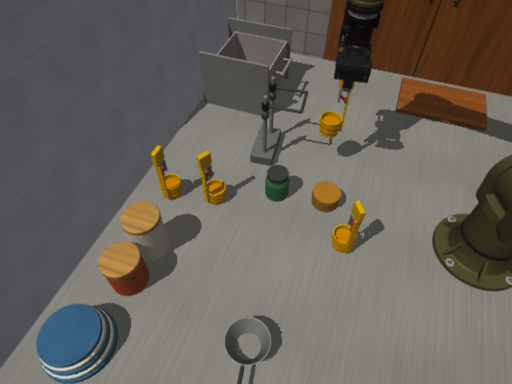

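View pics/scene3.png

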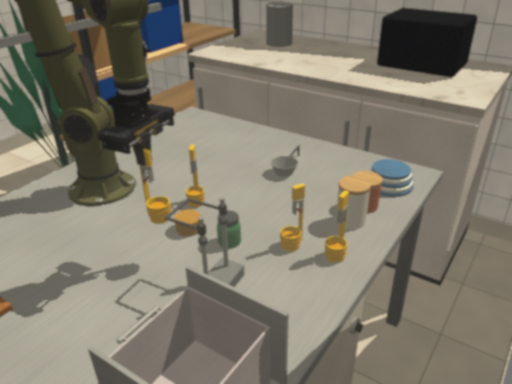

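The dipper is held upright, with its cup at side (331,124). The loop's bar is at about x=0.537, y from -0.13 to -0.22, z≈0.208, yaw≈6.5°. The wrist view only shows the loop's shadow, so I'll use the fixed cameras here.

```bash
python3 - <<'E'
from h import *
plan([.536,-.174,.300],6.5)
for n in ["side","scene"]:
    z=np.load(f"{n}3.npz"); p,d=z["p"],z["d"]; W=cloud(n,d)
    hsv=cv2.cvtColor(p,cv2.COLOR_BGR2HSV)
    y=((hsv[...,0]>15)&(hsv[...,0]<32)&(hsv[...,1]>150)&(hsv[...,2]>80))
    ok=y&np.isfinite(W[...,0])&(abs(W[...,0]-.44)<.09)&(abs(W[...,1]+.165)<.07)&(W[...,2]>.1)
    q=W[ok]; print(n,len(q))
    for lo in np.arange(.12,.34,.02):
        b=q[(q[:,2]>=lo)&(q[:,2]<lo+.02)]
        if len(b): print(round(lo+.01,3),len(b),np.median(b,0).round(4),b.min(0).round(3),b.max(0).round(3))
E
```

```text
pos [ 0.4313 -0.1632  0.3104] yaw 8.17 tilt [-3.e-04  1.e-04 -1.e+00] shift [-102.1  -25.6   10.4] len 105.8
turn deg [ 0.01 -0.01  1.67]
side 573
0.13 3 [ 0.441  -0.1368  0.1377] [ 0.437 -0.143  0.138] [ 0.461 -0.135  0.14 ]
0.15 98 [ 0.4505 -0.1345  0.1538] [ 0.422 -0.16   0.141] [ 0.484 -0.126  0.16 ]
0.17 267 [ 0.4533 -0.1563  0.1726] [ 0.42  -0.186  0.16 ] [ 0.484 -0.124  0.18 ]
0.19 133 [ 0.4517 -0.1553  0.1848] [ 0.42  -0.189  0.18 ] [ 0.484 -0.126  0.198]
0.21 11 [ 0.4222 -0.1552  0.2092] [ 0.42 -0.16  0.2 ] [ 0.425 -0.154  0.218]
0.23 13 [ 0.4222 -0.1543  0.2317] [ 0.42  -0.156  0.222] [ 0.424 -0.153  0.239]
0.25 9 [ 0.4215 -0.1548  0.2533] [ 0.42  -0.156  0.241] [ 0.423 -0.151  0.26 ]
0.27 8 [ 0.4209 -0.1541  0.2724] [ 0.42  -0.155  0.264] [ 0.423 -0.152  0.279]
0.29 10 [ 0.4462 -0.1529  0.295 ] [ 0.422 -0.157  0.28 ] [ 0.45  -0.152  0.299]
0.31 16 [ 0.4461 -0.1525  0.3051] [ 0.416 -0.158  0.301] [ 0.45  -0.15   0.314]
scene 501
0.15 21 [ 0.4697 -0.1818  0.1578] [ 0.453 -0.189  0.152] [ 0.478 -0.169  0.16 ]
0.17 213 [ 0.4544 -0.161   0.175 ] [ 0.424 -0.191  0.16 ] [ 0.484 -0.133  0.18 ]
0.19 148 [ 0.4535 -0.1675  0.1855] [ 0.421 -0.19   0.18 ] [ 0.485 -0.131  0.199]
0.21 18 [ 0.4244 -0.1673  0.2109] [ 0.422 -0.173  0.201] [ 0.427 -0.163  0.22 ]
0.23 16 [ 0.4237 -0.1675  0.2298] [ 0.422 -0.172  0.221] [ 0.428 -0.163  0.238]
0.29 6 [ 0.4476 -0.1678  0.2982] [ 0.444 -0.168  0.297] [ 0.451 -0.162  0.3  ]
0.31 37 [ 0.4477 -0.1668  0.311 ] [ 0.44  -0.171  0.301] [ 0.452 -0.161  0.32 ]
0.33 42 [ 0.4471 -0.1659  0.3305] [ 0.435 -0.171  0.321] [ 0.453 -0.157  0.337]
```

arm_command(
  motion=[
    [[-2, -13, 5], [0, 0, 1.7], 1],
    [[-14, -13, 5], [0, 0, 0], 1],
    [[-18, 0, 0], [0, 0, 0], 1],
    [[-18, 0, 0], [0, 0, 0], 1],
    [[-18, 0, 0], [0, 0, 0], 1],
    [[-18, 0, 0], [0, 0, 0], 1],
    [[-15, 0, 0], [0, 0, 0], 1],
    [[0, 0, 0], [0, 0, 0], 1],
  ],
)

```text
time: 7.88
position: [0.5389, -0.1777, 0.2991]
tool_rot: [0.177, -3.135, 0.004]
ft_force: [-0.6, 0.5, -1.4]
grip_width: 0.163
```

arm_command(
  motion=[
    [[0, 0, 0], [0, 0, 0], 1],
    [[0, 0, 0], [0, 0, 0], 1],
    [[0, 0, 0], [0, 0, 0], 1],
  ],
)

```text
time: 8.13
position: [0.5359, -0.1793, 0.3006]
tool_rot: [-0.173, 3.137, 0.0]
ft_force: [-0.3, -1.2, -0.9]
grip_width: 0.158
```

```bash
python3 - <<'E'
from h import *
plan([.537,-.175,.300],6.5); print(ctrl.get_state()["ft_force"])
o=[]
for n in ["side","scene"]:
    p,d=optics.get_image(n); np.savez(f"{n}4.npz",p=p,d=d)
    u,v=map(int,proj(n,[.54,-.17,.22])); 
    o.append(cv2.resize(p[v-42:v+38,u-40:u+40],(400,400),interpolation=cv2.INTER_CUBIC))
cv2.imwrite("pics/m4.png",np.hstack(o))
E
```

```text
pos [ 0.5359 -0.1793  0.3006] yaw 6.3 tilt [ 0.e+00  3.e-04 -1.e+00] shift [-1.6  4.1  0.6] len 4.5
turn deg [ 0.02  0.   -0.2 ]
[-0.27137291 -1.23006281 -0.94961098]
```

View pics/m4.png

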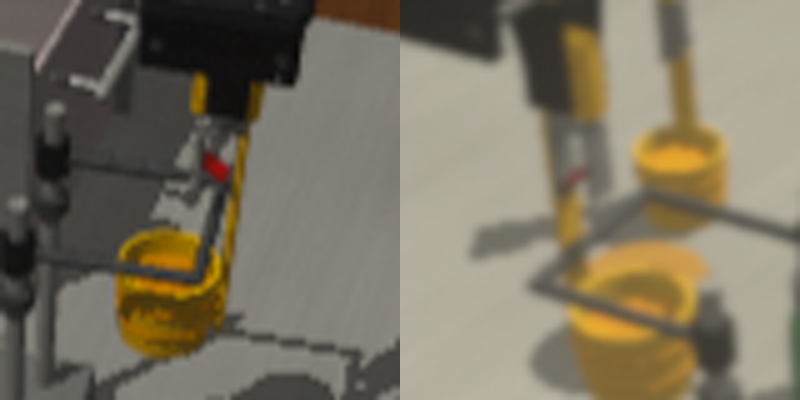

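```bash
python3 - <<'E'
from h import *
s=ctrl.get_state(); c=np.radians(6.4); ex=np.array([np.cos(c),np.sin(c)]); ey=np.array([-ex[1],ex[0]])
for n in ["side","scene"]:
    z=np.load(f"{n}4.npz"); p,d=z["p"],z["d"]; W=cloud(n,d)
    X=(W[...,:2]-s["position"][:2])@ex; Y=(W[...,:2]-s["position"][:2])@ey; Z=W[...,2]
    hsv=cv2.cvtColor(p,cv2.COLOR_BGR2HSV)
    y=((hsv[...,0]>15)&(hsv[...,0]<32)&(hsv[...,1]>140)&(hsv[...,2]>60))
    T=cam2world(n)[:3,3]; print(n,"cam",T.round(2))
    b=~y&(abs(X)<.02)&(abs(Y)<.05)&(Z>.195)&(Z<.222)&(hsv[...,1]<110)
    for lo in np.arange(-.05,.05,.01):
        m=b&(Y>=lo)&(Y<lo+.01)
        if m.sum()>2: print("bar",lo.round(3),m.sum(),np.median(X[m]).round(4),np.median(Z[m]).round(4))
    for lo in np.arange(.16,.34,.02):
        m=y&(X<-.004)&(X>-.04)&(abs(Y)<.02)&(Z>=lo)&(Z<lo+.02)
        if m.sum()>2: print("handle",lo.round(3),m.sum(),np.median(X[m]).round(4),np.median(Y[m]).round(4))
    m=y&(abs(Y)<.05)&(abs(X)<.07)&(Z>.12)&(Z<.19); print("cup",X[m].min(),X[m].max(),Y[m].min(),Y[m].max(),np.percentile(Z[m],98))
    m=y&(Z>.28)&(Z<.33)&(abs(Y)<.02)&(abs(X)<.04); print("grip",np.percentile(X[m],[2,50,98]),np.percentile(Z[m],[2,98]))
E
```

```text
side cam [0.37 0.66 0.85]
bar -0.04 10 0.0108 0.2084
bar -0.03 3 0.0029 0.2106
bar -0.02 7 0.0017 0.2101
bar -0.01 7 0.0028 0.2092
bar 0.0 5 0.0013 0.2094
bar 0.01 6 0.0014 0.2103
bar 0.02 5 0.0018 0.2101
bar 0.03 6 0.002 0.2097
bar 0.04 8 0.0043 0.2091
handle 0.16 18 -0.0078 0.0091
handle 0.18 12 -0.009 0.0085
handle 0.2 14 -0.0093 0.0084
handle 0.22 11 -0.0086 0.0091
handle 0.24 11 -0.0095 0.0082
handle 0.26 8 -0.0098 0.0092
handle 0.28 12 -0.0129 0.0073
handle 0.3 3 -0.0132 0.0081
cup -0.01105378112058331 0.052267312714574785 -0.027962317653937006 0.03514348283674527 0.17862940805932534
grip [-0.01555295  0.01378698  0.0195991 ] [0.28188806 0.30561127]
scene cam [ 1.23 -0.84  0.83]
bar -0.05 24 0.009 0.2123
bar -0.04 12 0.0043 0.2124
bar -0.03 11 0.0032 0.2117
bar -0.02 10 0.0026 0.2117
bar -0.01 17 0.002 0.2094
bar 0.0 14 0.0013 0.2123
bar 0.01 9 0.003 0.211
bar 0.02 12 0.0023 0.2111
bar 0.03 10 0.0028 0.2113
bar 0.04 23 0.008 0.2114
handle 0.16 6 -0.0054 0.005
handle 0.18 10 -0.0069 -0.0006
handle 0.2 16 -0.0077 -0.0026
handle 0.22 12 -0.0078 -0.0049
cup -0.009813097933513398 0.053043640205097393 -0.031402812376994604 0.028450376512095758 0.18241549558662745
grip [0.00643283 0.01589589 0.0202161 ] [0.28648922 0.32507722]
```

The bar at X≈+2 mm sits between the handle and the nose and is centred in y. I'll nudge 1.5 mm forward, then lower to just before the gate touches the bar.

arm_command(
  motion=[
    [[-1.5, 0, 5], [0, 0, 0], 1],
    [[0, 0, 6], [0, 0, 0], 1],
    [[0, 0, 5], [0, 0, 0], 1],
    [[0, 0, 4], [0, 0, 0], 1],
    [[0, 0, 0], [0, 0, 0], 1],
    [[0, 0, 0], [0, 0, 0], 1],
    [[0, 0, 0], [0, 0, 0], 1],
    [[0, 0, 0], [0, 0, 0], 1],
  ],
)

```text
time: 8.9
position: [0.5383, -0.1786, 0.2808]
tool_rot: [-0.174, 3.136, -0.0]
ft_force: [-0.3, -1.1, -1.2]
grip_width: 0.156
```

```bash
cat >> h.py <<'E'
def rel(k,save=True,yaw=6.4):
    s=ctrl.get_state(); c=np.radians(yaw); ex=np.array([np.cos(c),np.sin(c)]); ey=np.array([-ex[1],ex[0]])
    print("t",round(s["time"],2),"pos",s["position"].round(4),"F",s["ft_force"].round(1),"gw",round(s["grip_width"],3)); o=[]
    for n in ["side","scene"]:
        p,d=optics.get_image(n); W=cloud(n,d); P0=s["position"][:2]
        X=(W[...,:2]-P0)@ex; Y=(W[...,:2]-P0)@ey; Z=W[...,2]
        hsv=cv2.cvtColor(p,cv2.COLOR_BGR2HSV)
        y=((hsv[...,0]>15)&(hsv[...,0]<32)&(hsv[...,1]>140)&(hsv[...,2]>60))
        b=~y&(hsv[...,1]<110)&(abs(Y)>.017)&(abs(Y)<.036)&(abs(X)<.012)&(Z>.17)&(Z<.235)
        a=~y&(hsv[...,1]<110)&(abs(abs(Y)-.046)<.012)&(X>.015)&(X<.075)&(Z>.17)&(Z<.235)
        m=y&(abs(Y)<.05)&(X>-.02)&(X<.07)&(Z>.03)&(Z<s["position"][2]-.11)
        print(n,"bar X %.1f Z %.1f n%d arms Z %.1f n%d"%(np.median(X[b])*1e3,np.median(Z[b])*1e3,b.sum(),np.median(Z[a])*1e3,a.sum()),"cup X",(X[m].min()*1e3).round(1),(X[m].max()*1e3).round(1),"rim",(np.percentile(Z[m],97)*1e3).round(1))
        u,v=map(int,proj(n,[.54,-.17,.21]))
        o.append(cv2.resize(p[v-35:v+35,u-35:u+35],(400,400),interpolation=cv2.INTER_CUBIC))
    cv2.imwrite(f"pics/m{k}.png",np.hstack(o))
E
python3 -c "
from h import *
rel(5)"
```

```text
t 8.9 pos [ 0.5383 -0.1786  0.2808] F [-0.3 -1.1 -1.2] gw 0.156
side bar X 0.2 Z 209.4 n20 arms Z 208.6 n106 cup X -10.9 53.0 rim 159.2
scene bar X 1.1 Z 211.0 n31 arms Z 211.1 n135 cup X -11.4 53.7 rim 160.8
```

View pics/m5.png

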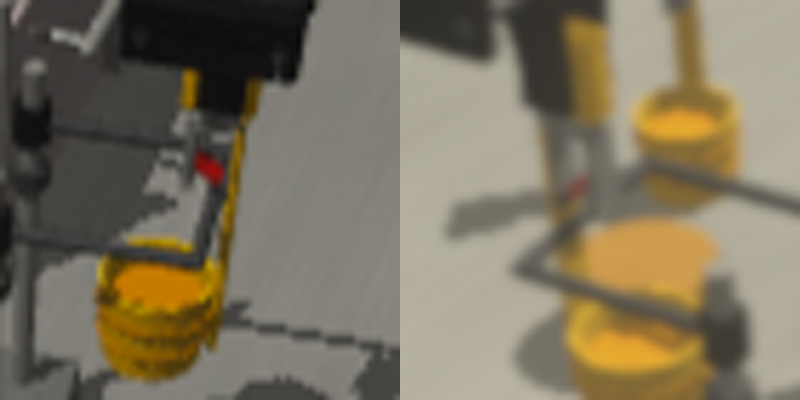

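The bar is just below the nose tip and the gate (red at (210,170)), inside the mouth. I'll go on slowly.

arm_command(
  motion=[
    [[0, 0, 2], [0, 0, 0], 1],
    [[0, 0, 2], [0, 0, 0], 1],
    [[0, 0, 2], [0, 0, 0], 1],
    [[0, 0, 2], [0, 0, 0], 1],
    [[0, 0, 0], [0, 0, 0], 1],
    [[0, 0, 0], [0, 0, 0], 1],
  ],
)

```text
time: 9.5
position: [0.5381, -0.1785, 0.2724]
tool_rot: [0.174, -3.137, -0.0]
ft_force: [0.5, 0.4, -0.7]
grip_width: 0.16
```

arm_command(
  motion=[
    [[0, 0, 2], [0, 0, 0], 1],
    [[0, 0, 2], [0, 0, 0], 1],
    [[0, 0, 2], [0, 0, 0], 1],
    [[0, 0, 0], [0, 0, 0], 1],
    [[0, 0, 0], [0, 0, 0], 1],
  ],
)

```text
time: 9.92
position: [0.5382, -0.1785, 0.2664]
tool_rot: [-0.174, 3.137, -0.0]
ft_force: [0.1, 0.2, 0.3]
grip_width: 0.163
```

arm_command(
  motion=[
    [[0, 0, 2], [0, 0, 0], 1],
    [[0, 0, 2], [0, 0, 0], 1],
    [[0, 0, 2], [0, 0, 0], 1],
    [[0, 0, 0], [0, 0, 0], 1],
    [[0, 0, 0], [0, 0, 0], 1],
  ],
)

```text
time: 10.33
position: [0.5381, -0.1785, 0.2601]
tool_rot: [0.174, -3.136, 0.0]
ft_force: [-0.2, -0.1, -0.6]
grip_width: 0.158
```

```bash
python3 -c "
from h import *
rel(6)"
```

```text
t 10.33 pos [ 0.5381 -0.1785  0.2601] F [-0.2 -0.1 -0.6] gw 0.158
side bar X 0.2 Z 197.6 n22 arms Z 196.7 n106 cup X -10.8 52.8 rim 137.2
scene bar X 1.3 Z 199.6 n33 arms Z 199.3 n145 cup X -11.6 53.4 rim 140.6
```

View pics/m6.png

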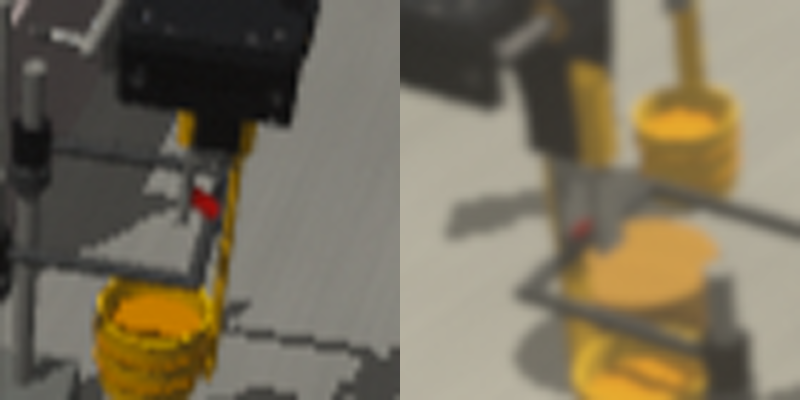

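The loop is sinking with the hook (12 mm so far), as described. I'll keep going in small steps.

arm_command(
  motion=[
    [[0, 0, 2], [0, 0, 0], 1],
    [[0, 0, 2], [0, 0, 0], 1],
    [[0, 0, 0], [0, 0, 0], 1],
    [[0, 0, 0], [0, 0, 0], 1],
  ],
)

```text
time: 10.77
position: [0.5382, -0.1786, 0.2575]
tool_rot: [-0.174, 3.136, 0.001]
ft_force: [-2.1, 0.2, 5.6]
grip_width: 0.155
```

arm_command(
  motion=[
    [[0, 0, 2], [0, 0, 0], 1],
    [[0, 0, 2], [0, 0, 0], 1],
    [[0, 0, 0], [0, 0, 0], 1],
    [[0, 0, 0], [0, 0, 0], 1],
  ],
)

```text
time: 11.1
position: [0.5398, -0.1785, 0.2565]
tool_rot: [-0.175, 3.131, 0.001]
ft_force: [-3.4, 3.1, 18.0]
grip_width: 0.156
```

arm_command(
  motion=[
    [[0, 0, 2], [0, 0, 0], 1],
    [[0, 0, 2], [0, 0, 0], 1],
    [[0, 0, 0], [0, 0, 0], 1],
    [[0, 0, 0], [0, 0, 0], 1],
  ],
)

```text
time: 11.43
position: [0.538, -0.1794, 0.25]
tool_rot: [-0.174, 3.136, -0.001]
ft_force: [-2.4, -0.7, 6.0]
grip_width: 0.161
```

```bash
python3 -c "
from h import *
rel(7)"
```

```text
t 11.43 pos [ 0.538  -0.1794  0.25  ] F [-2.4 -0.7  6. ] gw 0.161
side bar X -0.0 Z 194.9 n17 arms Z 194.2 n110 cup X -19.6 44.0 rim 127.5
scene bar X 1.5 Z 197.1 n36 arms Z 197.0 n146 cup X -17.7 44.9 rim 130.4
```

View pics/m7.png

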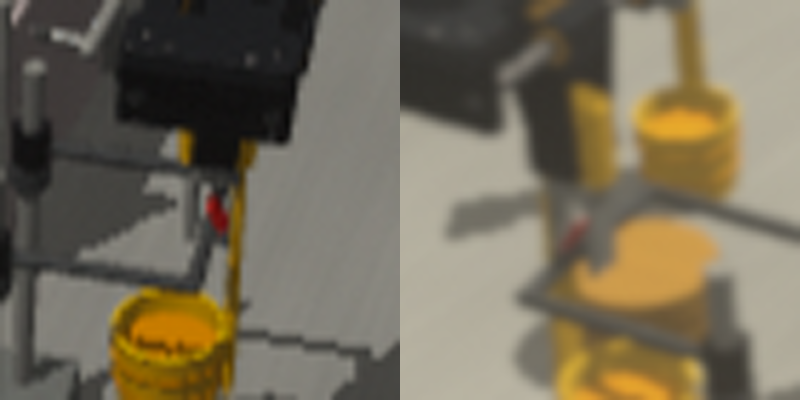

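The gate is folding up: the red part is now steep at (217,212). There was a brief 18 N, and the dipper's bottom swung about 3° toward -x in the grip. I'll level the dipper again before pushing further.

arm_command(
  motion=[
    [[0, 0, 0], [0, -1.2, 0], 1],
    [[0, 0, 0], [0, -1.2, 0], 1],
    [[0, 0, 0], [0, 0, 0], 1],
    [[0, 0, 0], [0, 0, 0], 1],
  ],
)

```text
time: 11.87
position: [0.5362, -0.1797, 0.2487]
tool_rot: [-0.17, 3.098, 0.004]
ft_force: [-4.7, -1.9, 4.5]
grip_width: 0.158
```

```bash
python3 -c "
from h import *
rel(8)"
```

```text
t 11.87 pos [ 0.5362 -0.1797  0.2487] F [-4.7 -1.9  4.5] gw 0.158
side bar X 1.3 Z 194.8 n17 arms Z 194.2 n107 cup X -14.8 48.9 rim 126.4
scene bar X 3.0 Z 196.7 n34 arms Z 196.8 n140 cup X -13.4 50.7 rim 129.0
```

View pics/m8.png

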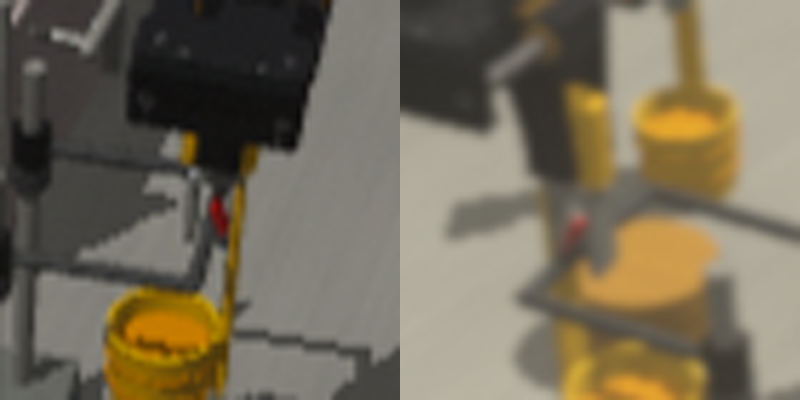

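arm_command(
  motion=[
    [[0, 0, 1], [0, 0, 0], 1],
    [[0, 0, 1], [0, 0, 0], 1],
    [[0, 0, 1], [0, 0, 0], 1],
    [[0, 0, 0], [0, 0, 0], 1],
  ],
)

```text
time: 12.3
position: [0.5366, -0.1795, 0.2453]
tool_rot: [-0.171, 3.099, 0.003]
ft_force: [-5.3, -1.5, 3.2]
grip_width: 0.158
```

arm_command(
  motion=[
    [[0, 0, 1], [0, 0, 0], 1],
    [[0, 0, 1], [0, 0, 0], 1],
    [[0, 0, 1], [0, 0, 0], 1],
    [[0, 0, 0], [0, 0, 0], 1],
  ],
)

```text
time: 12.63
position: [0.5373, -0.1791, 0.242]
tool_rot: [-0.171, 3.098, 0.003]
ft_force: [-5.8, -1.4, 1.3]
grip_width: 0.161
```

arm_command(
  motion=[
    [[0.5, 0, 1], [0, 0, 0], 1],
    [[0.5, 0, 1], [0, 0, 0], 1],
    [[0.5, 0, 1], [0, 0, 0], 1],
    [[0, 0, 0], [0, 0, 0], 1],
  ],
)

```text
time: 12.97
position: [0.5369, -0.1786, 0.2391]
tool_rot: [-0.172, 3.095, 0.004]
ft_force: [-2.7, -1.2, -0.4]
grip_width: 0.155
```

```bash
python3 -c "
from h import *
rel(9)"
```

```text
t 12.97 pos [ 0.5369 -0.1786  0.2391] F [-2.7 -1.2 -0.4] gw 0.155
side bar X 0.9 Z 211.4 n24 arms Z 193.9 n114 cup X -14.3 49.7 rim 116.6
scene bar X 2.6 Z 197.7 n39 arms Z 197.0 n148 cup X -13.4 50.7 rim 120.1
```

View pics/m9.png

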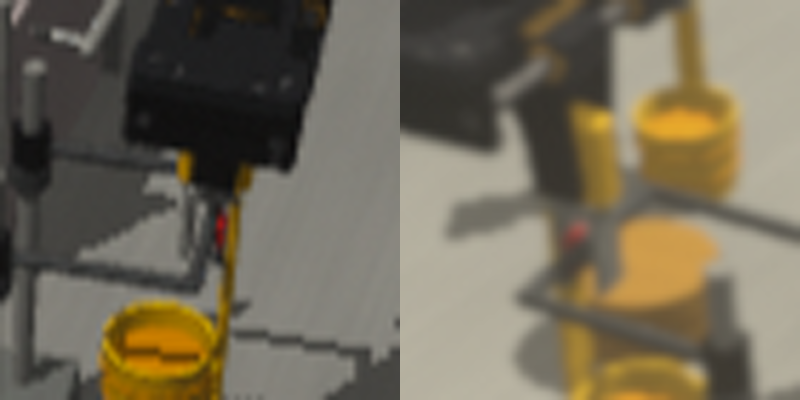

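The gate is folded steep against the back (red at (222,230)) and the bar is about 17 mm into the throat. I'll continue.

arm_command(
  motion=[
    [[0, 0, 1], [0, 0, 0], 1],
    [[0, 0, 1], [0, 0, 0], 1],
    [[0, 0, 1], [0, 0, 0], 1],
    [[0, 0, 0], [0, 0, 0], 1],
  ],
)

```text
time: 13.4
position: [0.5373, -0.1783, 0.2363]
tool_rot: [-0.173, 3.095, 0.004]
ft_force: [-2.8, -0.6, 0.7]
grip_width: 0.159
```

arm_command(
  motion=[
    [[0, 0, 1], [0, 0, 0], 1],
    [[0, 0, 1], [0, 0, 0], 1],
    [[0, 0, 1], [0, 0, 0], 1],
    [[0, 0, 0], [0, 0, 0], 1],
  ],
)

```text
time: 13.73
position: [0.537, -0.1784, 0.2328]
tool_rot: [-0.172, 3.096, 0.004]
ft_force: [-3.4, -0.3, -0.7]
grip_width: 0.155
```

arm_command(
  motion=[
    [[0, 0, 1], [0, 0, 0], 1],
    [[0, 0, 1], [0, 0, 0], 1],
    [[0, 0, 1], [0, 0, 0], 1],
    [[0, 0, 0], [0, 0, 0], 1],
  ],
)

```text
time: 14.07
position: [0.5385, -0.1782, 0.2307]
tool_rot: [-0.173, 3.093, 0.004]
ft_force: [0.6, -0.6, -1.0]
grip_width: 0.162
```

```bash
python3 -c "
from h import *
rel(10)"
```

```text
t 14.07 pos [ 0.5385 -0.1782  0.2307] F [ 0.6 -0.6 -1. ] gw 0.162
side bar X 0.7 Z 219.5 n33 arms Z 193.8 n95 cup X -13.4 51.1 rim 108.5
scene bar X 0.6 Z 198.1 n41 arms Z 197.0 n148 cup X -13.6 50.4 rim 111.3
```

View pics/m10.png

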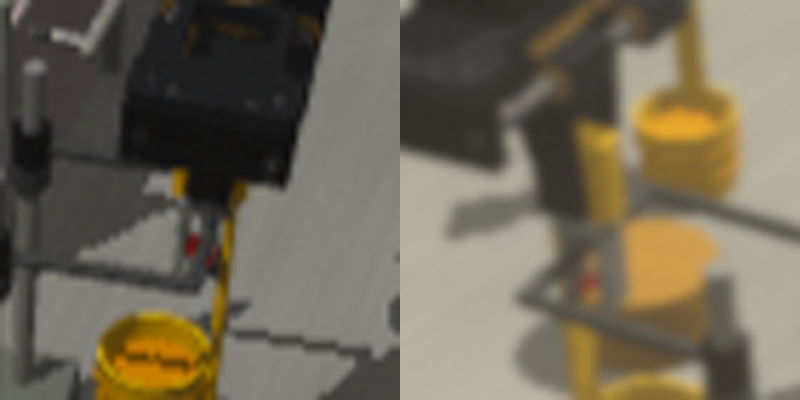

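The force dropped and the gate has flicked shut: red now slants across the throat at (192,243)–(210,258). I'll push 2 mm more to seat it, then hold.

arm_command(
  motion=[
    [[0, 0, 1], [0, 0, 0], 1],
    [[0, 0, 1], [0, 0, 0], 1],
    [[0, 0, 0], [0, 0, 0], 1],
    [[0, 0, 0], [0, 0, 0], 1],
  ],
)

```text
time: 14.5
position: [0.5376, -0.1785, 0.2285]
tool_rot: [-0.172, 3.095, 0.004]
ft_force: [0.5, -0.3, -1.3]
grip_width: 0.154
```

arm_command(
  motion=[
    [[0, 0, -2], [0, 0, 0], 1],
    [[0, 0, -2], [0, 0, 0], 1],
    [[0, 0, -2], [0, 0, 0], 1],
    [[0, 0, 0], [0, 0, 0], 1],
    [[0, 0, 0], [0, 0, 0], 1],
  ],
)

```text
time: 14.92
position: [0.5374, -0.1786, 0.2348]
tool_rot: [-0.172, 3.094, 0.004]
ft_force: [-0.7, 0.3, -0.8]
grip_width: 0.158
```

```bash
python3 -c "
from h import *
rel(11)"
```

```text
t 14.92 pos [ 0.5374 -0.1786  0.2348] F [-0.7  0.3 -0.8] gw 0.158
side bar X 0.8 Z 222.5 n33 arms Z 194.2 n112 cup X -13.4 50.0 rim 112.7
scene bar X 2.2 Z 197.8 n38 arms Z 196.9 n144 cup X -13.7 51.3 rim 115.3
```

View pics/m11.png

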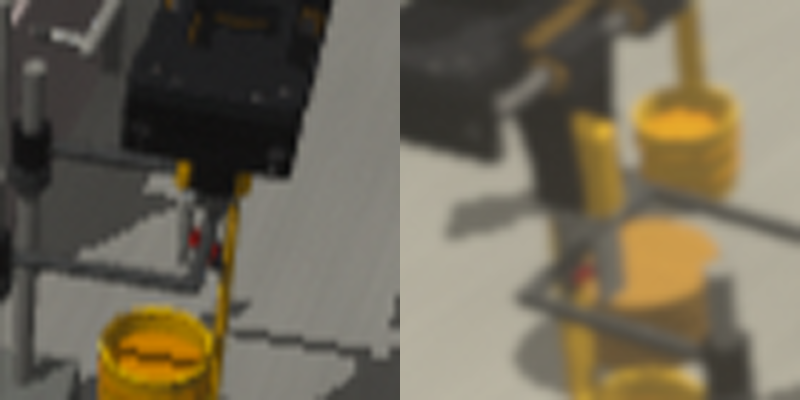

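arm_command(
  motion=[
    [[0, 0, -1], [0, 0, 0], 1],
    [[0, 0, -1], [0, 0, 0], 1],
    [[0, 0, -1], [0, 0, 0], 1],
    [[0, 0, 0], [0, 0, 0], 1],
  ],
)

```text
time: 15.35
position: [0.5373, -0.1787, 0.2378]
tool_rot: [-0.172, 3.095, 0.004]
ft_force: [0.3, -1.1, -1.4]
grip_width: 0.159
```

arm_command(
  motion=[
    [[0, 0, -1], [0, 0, 0], 1],
    [[0, 0, -1], [0, 0, 0], 1],
    [[0, 0, -1], [0, 0, 0], 1],
    [[0, 0, 0], [0, 0, 0], 1],
  ],
)

```text
time: 15.68
position: [0.5371, -0.1787, 0.2407]
tool_rot: [-0.172, 3.095, 0.004]
ft_force: [0.4, 0.3, -0.3]
grip_width: 0.157
```

arm_command(
  motion=[
    [[0, 0, -1], [0, 0, 0], 1],
    [[0, 0, -1], [0, 0, 0], 1],
    [[0, 0, 0], [0, 0, 0], 1],
    [[0, 0, 0], [0, 0, 0], 1],
  ],
)

```text
time: 16.02
position: [0.5368, -0.1786, 0.242]
tool_rot: [-0.172, 3.095, 0.004]
ft_force: [1.8, -0.8, -6.0]
grip_width: 0.161
```

```bash
python3 -c "
from h import *
rel(12)"
```

```text
t 16.02 pos [ 0.5368 -0.1786  0.242 ] F [ 1.8 -0.8 -6. ] gw 0.161
side bar X 1.5 Z 212.8 n24 arms Z 194.5 n112 cup X -13.5 51.3 rim 120.1
scene bar X 2.5 Z 197.5 n37 arms Z 197.5 n147 cup X -12.5 50.1 rim 123.3
```

View pics/m12.png

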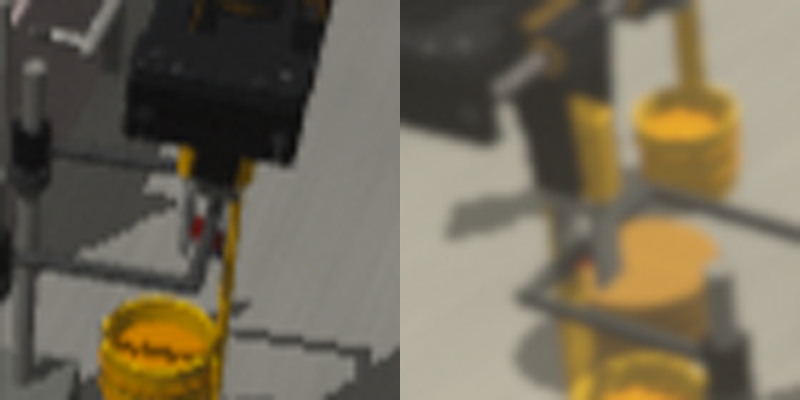

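The tug pulls about 5 N, the gate stays shut and the bar is held. Now I'll lower until the bar is seated against the crown, then release.

arm_command(
  motion=[
    [[0, 0, 2], [0, 0, 0], 1],
    [[0, 0, 2], [0, 0, 0], 1],
    [[0, 0, 2], [0, 0, 0], 1],
    [[0, 0, 2], [0, 0, 0], 1],
    [[0, 0, 2], [0, 0, 0], 1],
    [[0, 0, 2], [0, 0, 0], 1],
    [[0, 0, 2], [0, 0, 0], 1],
    [[0, 0, 0], [0, 0, 0], 1],
  ],
)

```text
time: 16.78
position: [0.5373, -0.1785, 0.228]
tool_rot: [-0.172, 3.096, 0.004]
ft_force: [-0.4, -1.6, -1.1]
grip_width: 0.157
```

arm_command(
  motion=[
    [[0, 0, 1], [0, 0, 0], 1],
    [[0, 0, 1], [0, 0, 0], 1],
    [[0, 0, 0], [0, 0, 0], 1],
    [[0, 0, 0], [0, 0, 0], 1],
  ],
)

```text
time: 17.12
position: [0.5376, -0.1786, 0.2265]
tool_rot: [-0.172, 3.095, 0.004]
ft_force: [0.5, -0.7, -1.3]
grip_width: 0.16
```

arm_command(
  motion=[
    [[0, 0, 1], [0, 0, 0], 1],
    [[0, 0, 0], [0, 0, 0], 1],
    [[0, 0, 0], [0, 0, 0], 1],
  ],
)

```text
time: 17.37
position: [0.5376, -0.1786, 0.2255]
tool_rot: [-0.172, 3.095, 0.004]
ft_force: [-0.6, -0.1, -0.5]
grip_width: 0.161
```

```bash
python3 -c "
from h import *
rel(13)"
```

```text
t 17.37 pos [ 0.5376 -0.1786  0.2255] F [-0.6 -0.1 -0.5] gw 0.161
side bar X 0.0 Z 215.6 n32 arms Z 194.2 n84 cup X -13.7 50.9 rim 102.9
scene bar X 1.6 Z 197.5 n38 arms Z 197.6 n147 cup X -12.1 50.5 rim 106.1
```

View pics/m13.png

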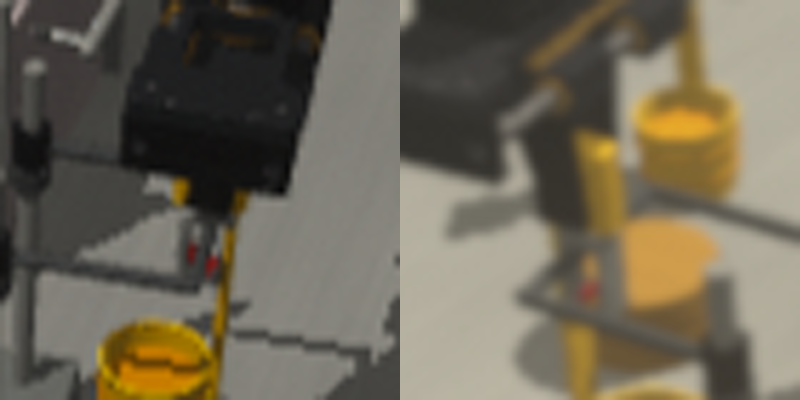

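arm_command(
  motion=[
    [[0, 0, 1], [0, 0, 0], 1],
    [[0, 0, 0], [0, 0, 0], 1],
    [[0, 0, 0], [0, 0, 0], 1],
  ],
)

```text
time: 17.72
position: [0.5378, -0.1786, 0.2249]
tool_rot: [-0.172, 3.094, 0.004]
ft_force: [-0.8, -0.2, 1.9]
grip_width: 0.153
```

arm_command(
  motion=[
    [[0, 0, 0], [0, 0, 0], 0.75],
    [[0, 0, 0], [0, 0, 0], 0.6],
    [[0, 0, 0], [0, 0, 0], 0.5],
    [[0, 0, 0], [0, 0, 0], 0.5],
    [[0, 0, 0], [0, 0, 0], 0.5],
    [[0, 0, 0], [0, 0, 0], 0.5],
    [[0, 0, 0], [0, 0, 0], 0.5],
    [[0, 0, 0], [0, 0, 0], 0.5],
  ],
)

```text
time: 18.38
position: [0.5377, -0.1785, 0.2245]
tool_rot: [-0.172, 3.095, 0.004]
ft_force: [-0.2, -0.2, -0.5]
grip_width: 0.496
```

```bash
python3 -c "
from h import *
rel(14)"
```

```text
t 18.38 pos [ 0.5377 -0.1785  0.2245] F [-0.2 -0.2 -0.5] gw 0.496
side bar X 1.1 Z 220.1 n64 arms Z 194.0 n85 cup X -19.9 45.6 rim 102.6
scene bar X 2.3 Z 218.4 n115 arms Z 197.1 n146 cup X -15.3 46.9 rim 105.3
```

View pics/m14.png

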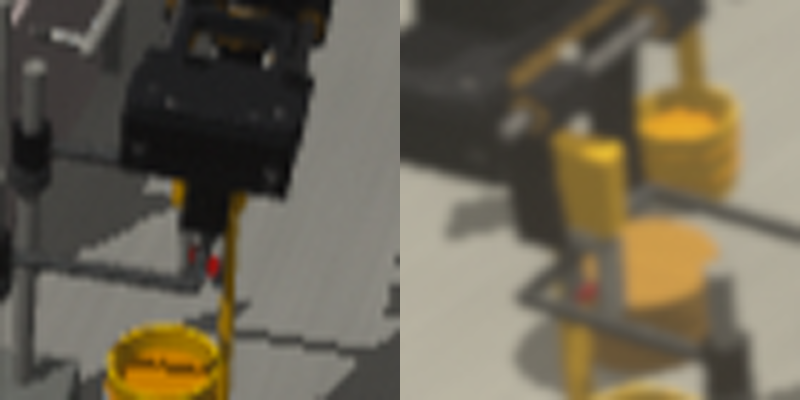

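Released; the block is free between the jaws. I'll retract upward.

arm_command(
  motion=[
    [[0, 0, -5], [0, 0, 0], 0.5],
    [[0, 0, -12], [0, 0, 0], 0.5],
    [[0, 0, -20], [0, 0, 0], 0.5],
    [[0, 0, -25], [0, 0, 0], 0.5],
    [[0, 0, -25], [0, 0, 0], 0.5],
    [[0, 0, -25], [0, 0, 0], 0.5],
    [[0, 0, -10], [0, 0, 0], 0.5],
    [[0, 0, 0], [0, 0, 0], 0.5],
  ],
)

```text
time: 19.15
position: [0.5338, -0.1799, 0.3499]
tool_rot: [-0.171, 3.089, 0.002]
ft_force: [1.1, 0.3, -0.1]
grip_width: 0.507
```

arm_command(
  motion=[
    [[15, 0, 0], [0, 0, 0], 0.5],
    [[30, 0, 0], [0, 0, 0], 0.5],
    [[30, 0, 0], [0, 0, 0], 0.5],
    [[15, 0, 0], [0, 0, 0], 0.5],
    [[0, 0, 0], [0, 0, 0], 0.5],
    [[0, 0, 0], [0, 0, 0], 0.5],
    [[0, 0, 0], [0, 0, 0], 0.5],
    [[0, 0, 0], [0, 0, 0], 0.5],
  ],
)

```text
time: 19.82
position: [0.444, -0.1885, 0.3421]
tool_rot: [-0.174, 3.096, 0.003]
ft_force: [0.2, -0.3, -0.6]
grip_width: 0.501
```

arm_command(
  motion=[
    [[0, 0, 0], [0, 0, 0], 0.5],
    [[0, 0, 0], [0, 0, 0], 0.5],
    [[0, 0, 0], [0, 0, 0], 0.5],
    [[0, 0, 0], [0, 0, 0], 0.5],
    [[0, 0, 0], [0, 0, 0], 0.5],
    [[0, 0, 0], [0, 0, 0], 0.5],
    [[0, 0, 0], [0, 0, 0], 0.5],
    [[0, 0, 0], [0, 0, 0], 0.5],
  ],
)

```text
time: 20.48
position: [0.4432, -0.1891, 0.3427]
tool_rot: [-0.172, 3.095, 0.004]
ft_force: [-1.3, 0.3, 1.2]
grip_width: 0.501
```

```bash
python3 - <<'E'
from h import *
def shot(n):
    p,d=optics.get_image(n); W=cloud(n,d); hsv=cv2.cvtColor(p,cv2.COLOR_BGR2HSV)
    y=((hsv[...,0]>15)&(hsv[...,0]<32)&(hsv[...,1]>140)&(hsv[...,2]>60))
    m=y&(abs(W[...,0]-.55)<.07)&(abs(W[...,1]+.17)<.06)&(W[...,2]>.03)
    g=m&(W[...,2]>.2); c=m&(W[...,2]<.115)&(W[...,2]>.085)
    print(n,"grip",np.median(W[g],0).round(4),g.sum(),"rim",W[c].min(0).round(4),W[c].max(0).round(4),"zmin",np.nanmin(W[m][:,2]).round(3)); return p
o=[]
for n in ["side","scene","side","scene"]:
    p=shot(n); u,v=map(int,proj(n,[.54,-.17,.18])); o.append(cv2.resize(p[v-38:v+38,u-38:u+38],(400,400),interpolation=cv2.INTER_CUBIC))
cv2.imwrite("pics/m15.png",np.hstack(o[:2]))
for n in ["side","scene"]:
    T=cam2world(n)
    for t in ["spice_box","jar","sieve"]:
        for r in models.search_frame(n,t)[:1]: print(n,t,round(r["conf"],2),(T[:3,:3]@r["location"]+T[:3,3]).round(3))
print(ctrl.get_state()["time"])
E
```

```text
side grip [ 0.5428 -0.1698  0.2302] 195 rim [ 0.5082 -0.2056  0.0851] [ 0.5742 -0.1448  0.1142] zmin 0.053
scene grip [ 0.5483 -0.1843  0.2333] 188 rim [ 0.5123 -0.2095  0.085 ] [ 0.5765 -0.1494  0.113 ] zmin 0.056
side grip [ 0.5418 -0.17    0.2315] 193 rim [ 0.5117 -0.2052  0.085 ] [ 0.5765 -0.1437  0.1149] zmin 0.052
scene grip [ 0.5475 -0.1838  0.2339] 185 rim [ 0.5174 -0.2087  0.085 ] [ 0.5789 -0.1493  0.1139] zmin 0.057
side spice_box 0.57 [0.409 0.002 0.048]
side jar 0.73 [0.55  0.017 0.064]
side sieve 0.61 [0.473 0.429 0.019]
scene spice_box 0.57 [ 0.424 -0.031  0.049]
scene jar 0.94 [ 0.574 -0.014  0.059]
scene sieve 0.91 [0.464 0.448 0.033]
20.9833
```

View pics/m15.png

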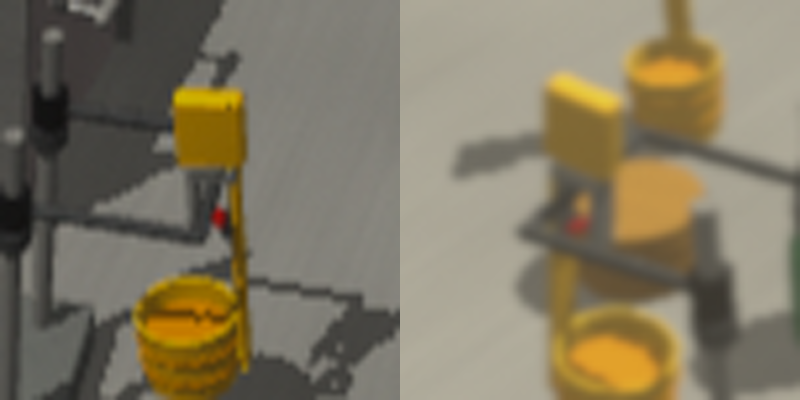

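The dipper hangs from the bar with the gate shut, and the bystanders haven't moved. The rim shifted about 4 mm between shots, so it's still swinging a little. I'll let it settle.

```bash
cat > sw.py <<'E'
from h import *
xs=[]
for i in range(40):
    p,d=optics.get_image("side"); W=cloud("side",d); hsv=cv2.cvtColor(p,cv2.COLOR_BGR2HSV)
    y=((hsv[...,0]>15)&(hsv[...,0]<32)&(hsv[...,1]>140)&(hsv[...,2]>60))
    m=y&(abs(W[...,0]-.55)<.07)&(abs(W[...,1]+.17)<.06)&(W[...,2]>.03)&(W[...,2]<.13)
    xs.append(W[m].mean(0)[:2]*1000)
xs=np.array(xs); print(xs[:,0].round(1)); print(xs[:,1].round(1)); print(ctrl.get_state()["time"])
E
python3 sw.py
```

```text
[536.6 536.6 536.7 537.3 538.  538.7 539.6 540.1 540.4 540.3 540.2 540.
 539.6 539.2 539.3 538.9 538.9 538.9 539.  538.9 539.1 539.  538.9 538.9
 538.9 539.  539.1 538.9 539.  539.  539.  539.1 539.  539.  539.  538.9
 538.9 538.9 538.9 539. ]
[-170.7 -170.9 -170.7 -170.9 -170.9 -170.6 -170.5 -170.6 -170.5 -170.5
 -170.5 -170.3 -170.5 -170.6 -170.7 -170.5 -170.6 -170.6 -170.7 -170.5
 -170.6 -170.6 -170.6 -170.6 -170.5 -170.4 -170.5 -170.6 -170.7 -170.7
 -170.6 -170.4 -170.6 -170.5 -170.7 -170.5 -170.5 -170.7 -170.5 -170.4]
22.9833
```

arm_command(
  motion=[
    [[0, 0, 0], [0, 0, 0], 0.5],
    [[0, 0, 0], [0, 0, 0], 0.5],
    [[0, 0, 0], [0, 0, 0], 0.5],
    [[0, 0, 0], [0, 0, 0], 0.5],
    [[0, 0, 0], [0, 0, 0], 0.5],
    [[0, 0, 0], [0, 0, 0], 0.5],
    [[0, 0, 0], [0, 0, 0], 0.5],
    [[0, 0, 0], [0, 0, 0], 0.5],
  ],
)

```text
time: 23.65
position: [0.4432, -0.1891, 0.3426]
tool_rot: [-0.172, 3.095, 0.004]
ft_force: [0.0, -0.2, -0.2]
grip_width: 0.502
```

```bash
for i in 1 2 3 4; do python3 sw.py; done
```

```text
[538.9 538.9 538.9 539.  539.  539.  539.  538.8 539.  538.9 539.  538.9
 539.  538.9 538.9 539.  539.  538.8 538.9 538.9 539.1 538.9 538.9 539.
 538.8 539.  538.8 539.  538.9 538.9 538.9 538.9 539.  538.9 539.  539.1
 539.  538.9 539.  539.1]
[-170.5 -170.6 -170.5 -170.7 -170.4 -170.7 -170.6 -170.4 -170.5 -170.5
 -170.5 -170.3 -170.5 -170.5 -170.5 -170.4 -170.4 -170.5 -170.5 -170.5
 -170.6 -170.6 -170.5 -170.6 -170.6 -170.5 -170.4 -170.6 -170.7 -170.6
 -170.5 -170.6 -170.6 -170.6 -170.5 -170.6 -170.3 -170.6 -170.6 -170.7]
25.65
[539.  539.  538.9 539.  539.  539.  538.9 538.9 539.  539.  538.9 538.9
 538.9 539.  539.  539.  538.9 539.  538.9 539.1 538.9 538.9 538.9 539.1
 538.8 538.9 539.  538.9 539.1 539.  539.  539.  538.8 539.  538.9 539.
 539.  538.9 539.  539. ]
[-170.8 -170.6 -170.6 -170.6 -170.6 -170.6 -170.5 -170.5 -170.5 -170.6
 -170.5 -170.6 -170.5 -170.5 -170.6 -170.6 -170.5 -170.5 -170.4 -170.7
 -170.5 -170.6 -170.5 -170.5 -170.5 -170.6 -170.6 -170.5 -170.6 -170.4
 -170.5 -170.6 -170.4 -170.6 -170.6 -170.4 -170.4 -170.5 -170.5 -170.6]
27.65
[538.9 539.  539.  538.9 539.1
[... 339 characters left out ...]
0.5 -170.5 -170.5
 -170.6 -170.5 -170.6 -170.4 -170.6 -170.5 -170.6 -170.6 -170.6 -170.5
 -170.8 -170.6 -170.5 -170.5 -170.6 -170.5 -170.6 -170.4 -170.6 -170.6]
29.65
[539.2 539.1 538.9 538.9 539.  539.  538.9 538.9 539.1 538.9 538.9 539.
 538.9 539.  539.  539.1 538.9 538.9 539.  539.  538.9 539.  538.8 539.1
 538.9 538.9 538.9 539.  538.9 539.  538.9 539.  539.1 539.  538.7 539.
 539.  538.8 538.9 538.7]
[-170.8 -170.6 -170.6 -170.6 -170.5 -170.5 -170.4 -170.6 -170.7 -170.4
 -170.4 -170.5 -170.5 -170.5 -170.6 -170.6 -170.6 -170.6 -170.6 -170.5
 -170.6 -170.5 -170.6 -170.5 -170.5 -170.4 -170.5 -170.6 -170.6 -170.7
 -170.6 -170.5 -170.5 -170.6 -170.5 -170.5 -170.5 -170.5 -170.4 -170.7]
31.65
```

It's hanging still now, so I'll hand in.

```bash
python3 -c "
from bench import ctrl
print(ctrl.close_job())"
```

```text
the job is handed in; nothing more can be done
None
```

The leftmost yellow dipper now hangs on the loop with its gate shut and the gripper clear of it. I handed the job in at about 32 s; the hand-in gives no verdict, so the result below rests on my own checks.

- **Hanging on:** I gripped the dipper by its block and pushed its hook down over the bar. The loop sank about 14 mm to its stops, then the gate folded up and flicked shut under the bar.
- **Tug check:** pulling up gave about 5 N net on the wrist sensor. The gate stayed shut, with the bar about 122 mm above the cup's underside.
- **Last checks:** a slight swing after release died out. Over the last several seconds the cup held still to within about 0.3 mm, and its lowest visible point was about 53 mm above the surface. In the last close-up, taken during the small swing, the gate was shut and the bar was in the throat.
- **Bystanders:** the spice box, jar and sieve each read within about 5 mm of their starting positions, which is close to the detector's accuracy.

**What was less clean:**
- **Force peak:** the wrist force briefly read 18 N as the gate began to open, below the 25 N limit. It was sampled only at the end of each move, so the true contact peak could have been higher.
- **Tilt in the grip:** the dipper tilted about 3° in the jaws at that moment, and I levelled most of that out before pushing on.
- **Camera offset:** the two fixed cameras disagreed by several millimetres sideways, which did not matter for the fit.

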